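# Swap the filter cartridge in a push-push bay

## Task

Change the filter cartridge of the bench filter unit: press down on the seated spent cartridge so that the catch lets go and it pops up, take it out and put it in the waste bin. Then slide the fresh cartridge from the supply tray into the bay and press it gently down until the catch holds it, and let go. The catch is delicate: never press on it with more than 15 N, nor on the unit with more than 25 N, and do not knock over or shove the glassware around.

Things in the scene. Friction and masses are not known exactly. Their poses are not given: they have to be found in the camera images.
- unit: Bench filter unit, fixed: white housing 150 (x) x 120 (y) x 120 mm high, grey front panel on its -x side. Origin at the centre of its underside, z up. In the middle of its top a slot 43 mm (x) x 27 mm (y), rim bevelled 3 mm, takes an upright cartridge with 1.5 mm clearance a side; it stands on a spring-loaded sled with a push-push catch.
- bay_mouth (a point): Centre of the slot in the unit's top face, 120 mm above its underside; axes as the unit's. A held cartridge stands 17 mm out of the slot, a raised one 39 mm.
- catch: The sled in the slot with its push-push catch; it slides vertically. Push it from raised down to its turning point and let go: it is held. Push it again to the turning point and let go: the spring lifts sled and cartridge in about 1 s. The turning point lies 3 to 14 mm below held, differs by unit, cannot be seen: feel it. Origin: unit's origin when held, 22 mm above it when raised.
- sled_top (a point): Centre of the sled's top, on which the cartridge's foot rests; 73 mm below the slot's mouth when held, 51 mm when raised. Pushing a cartridge down takes 1 to 3 N when raised, 3 to 6 N near and below held; at the turning point it climbs steeply, about 18 N per mm. 8 to 10 N in all is plenty, over 15 N harms the catch.
- spent: Spent cartridge, at the start seated and held in the slot. Upright white block 40 (x) x 24 (y) x 90 mm with a grey cap on top and dark vents on its two wide faces, 0.08 to 0.17 kg, foot stepped in by 2 mm over the lowest 6 mm. Origin at the centre of its underside, z up. It lies loose on the sled; only the sled is caught.
- spent_mid (a point): Middle of the spent cartridge, 45 mm above its underside.
- fresh: Fresh cartridge, the same shape, size and look as the spent one (40 x 24 x 90 mm, 0.08 to 0.17 kg); it stands upright in the supply tray. Origin at the centre of its underside, z up. Either way round fits the slot.
- supply: Supply tray: shallow steel tray 160 (x) x 130 (y) x 24 mm, walls and floor 4 mm, on the left or right of the unit. Origin at the centre of its underside. It holds the fresh cartridge and a small jar.
- waste: Waste bin: grey plastic open box 150 x 150 x 55 mm high, walls and floor 4 mm, on the other side of the unit. Origin at the centre of its underside. A black rubber stopper (28 mm wide, 24 mm high) lies in it near the corner at +45, -45 mm.
- jar: Small amber jar 34 mm wide, 45 mm high, in the supply tray about +50, +38 mm from its centre. Leave alone.
- amber: Amber bottle 72 mm wide, 160 mm high, standing behind the unit. Leave alone.
- beaker: Glass beaker 70 mm wide, 85 mm high, standing behind the unit. Leave alone.
- vial: Wide glass vial 44 mm wide, 75 mm high, standing at the back left. Leave alone.
Not all that is in view belongs to the job. What is shaped like the spent but brown or yellow is not meant.

How it is judged:
By the outcome, as a careful person would: the job done as asked, in the order asked, and still so for the second after the job is handed in, with the robot touching nothing.
It also fails if it takes over 72 s, if anything falls off the work surface, if the arm or the gripper's body presses on something with over 40 N, if the wrist force passes 120 N, or if a joint passes its speed limit or range.

## Robot

A 6-joint arm with a two-finger parallel gripper is mounted at the origin on the work surface. World frame = base frame: x ahead of the robot, y to its left, z up, the work surface at z = 0. Lengths are in m, angles in rad, forces in N, time in s.
With the tool pointing down it reaches from about 0.325 to 0.9 m from the base axis. Payload 6.1 kg.
Tool frame: the origin (TCP) lies at the very end of the fingers, on their centre line; the grasp point (between the pads) lies 19 mm behind it; z points along the fingers, y is the line along which they close (so a half turn about z gives the same grasp; the last joint's range is limited). The gripper opens to 87 mm and grips with 3 to 60 N. Pads are 19 mm wide; open, the fingers measure 117 mm over their backs; the gripper's body (75 mm by 190 mm) begins 51 mm behind the grasp point.
Start: joints at [1.214, 0.22, 1.526, -0, 1.395, -0.126], TCP at [0.143, 0.608, 0.223] pointing down, gripper open.
Joint ranges: [-2.98, 2.98], [-0.91, 2.08], [0.09, 2.57], [-1.24, 4.39], [0.2, 2.65], [-2.68, 2.68]. Speed limits (rad/s): [2.57, 2.57, 3.01, 3.14, 3.14, 3.14].

## Interface

Orientations are given as a rotation vector (axis times angle).
In Python, from plant import state, camera, calibration, job_done, recognise gives the robot as it stands.
- The arm moves only by the tool arm_command, never from a script. Its argument "targets" is text: rows parted by semicolons, each of 5 numbers parted by spaces: the shift along the world's x, y, z in mm, then the turn about the world's z in rad, then the opening, from -1 (shut) to 1 (fully open). A call has 1 to 10 rows; each row is the pose to reach, as a shift and turn from the pose commanded when the call began; what a row does not reach only later rows make up. A row lasts 1/8 s, in which the tool goes at most 62.5 mm and 10.7 degrees, less where a joint would pass 70% of its speed; a pose out of reach is approached as far as the arm can. A call with a gripper value outside its range is refused whole. The fingers move at their own pace and stop on an object; "force" is the grip in N (left out, the last holds). Time passes only in rows, so rows that repeat a pose let the fingers close. It gives the time, the measured TCP pose, the force, the opening and the grip force at its end, in the units of the state.
- state(): the state, without advancing time (a new reading comes with each control period).
- camera(name): name is "scene" or "top"; returns (picture, depth): 420x560x3 uint8, red, green, blue; 420x560 float32, m along the optical axis (not along the pixel's ray), 0 where there is no reading.
- calibration(name): a dict with "vertical_fov" (degrees; the focal length in pixels is half the picture's height over the tangent of half this angle, whatever the lens; pixels are square), "cx", "cy" (the principal point, pixels), "k1" (the pictures are not rectified: a ray, as slopes to the right and down, at radius r is drawn at 1 + k1 r^2 times it, then the intrinsics apply), "rvec" (rotation vector, rad) and "tvec" (3), from world to camera coordinates, as OpenCV has them. Camera axes: x right, y down, z forward; pixel columns grow to the right and rows downward; lengths in m; the calibration is good to about 2 mm. A picture is of the moment at which its call begins. calibration takes no time and is no camera call.
- job_done(): hands the job in; it is judged then, once.
Trained networks look in the newest picture that a camera, given by its name, has taken for a name from the list of things; names that differ only in an ending like _2 or _b are one class to them, and where a whole thing is asked for, a point or a joint stands for the part that bears it (a point fixed in the world has none). Each returns a list of dicts, best first, with "score" (0 to 1); they miss things now and then, are a little off and sometimes report something else, mostly with a low value. They report only what shows in the picture. A call takes as long as a camera call. They do not tell look-alikes from the thing itself.
- recognise(query, camera): "at" ([x, y, z] in m, in the coordinates of the camera as it stood for that picture, good to about 4 mm: the middle of the surface that is visible of it).
The state is a dict: "time": time; "joints": joint angles; "qvel": joint speeds; "joint_efforts": joint torques, N m; "position": TCP position; "ee_rot": TCP orientation; "contact_force": force on the tool from outside, world axes, zero at the start; "wrist_torque": the same for the moment, N m; "width": finger opening in m; "gripper_force": force on a finger pad.
Only numpy, scipy, OpenCV 4.12 (cv2) and the standard library are available. Lean on these libraries where they do the work, as an engineer would, in place of code of your own. Each camera call takes 0.05 s, during which the arm holds its last target. There are 200 camera calls.

## Working session

There is one attempt and no reset: what is moved stays moved. The work goes in short steps, Python scripts to look and compute and a tool call to move; the robot and the scene stay as the last step left them, time stands still between calls to the robot, and variables do not carry over. Pictures are saved under pics/ and viewed, at most 10 in all, crops included, and the job is handed in when it is done.

Besides the shell and the picture viewer there is one more tool, called after "Call:" by a JSON object that holds its "method" and its "body", one argument or row to a line. arm_command: Moves the arm, as the interface text tells. Its arguments: {"type":"object","properties":{"targets":{"type":"string"},"force":{"type":"number"}},"required":["targets"]}

```bash
mkdir -p pics
cat > h.py <<'E'
import numpy as np, cv2
from plant import state, camera, calibration, job_done, recognise
def cam2world(p,n):
    c=calibration(n);R=cv2.Rodrigues(np.array(c["rvec"],float))[0]
    return (np.asarray(p)-np.ravel(c["tvec"]))@R
def cloud(d,n):
    c=calibration(n);f=210/np.tan(np.radians(c["vertical_fov"])/2)
    K=np.array([[f,0,c["cx"]],[0,f,c["cy"]],[0,0,1]])
    v,u=np.mgrid[:420,:560]
    uv=np.stack([u,v],-1).reshape(-1,1,2).astype(float)
    s=cv2.undistortPoints(uv,K,np.array([c["k1"],0,0,0,0.])).reshape(420,560,2)
    return cam2world(np.dstack([s,np.ones((420,560))])*d[...,None],n)
E
cat > a.py <<'E'
from h import *
ims=[]
for n in("scene","top"):
    p,d=camera(n);cv2.imwrite(f"pics/{n}1.png",p[...,::-1]);np.save(f"{n}.npy",cloud(d,n));np.save(f"{n}d.npy",d)
    for q in("unit","spent","fresh","supply","waste","jar","amber","beaker","vial"):
        print(n,q,[(round(r["score"],2),cam2world(r["at"],n).round(3).tolist()) for r in recognise(q,n)[:3]])
s=state();print(s)
E
python3 a.py
```

```text
scene unit [(0.82, [0.611, 0.004, 0.09]), (0.41, [0.78, 0.138, 0.106])]
scene spent [(0.73, [0.5, -0.117, 0.059]), (0.6, [0.574, 0.025, 0.135])]
scene fresh [(0.91, [0.479, -0.268, 0.066]), (0.63, [0.721, 0.34, 0.051])]
scene supply []
scene waste [(0.91, [0.468, 0.276, 0.031])]
scene jar [(0.65, [0.546, -0.231, 0.042])]
scene amber [(0.85, [0.777, 0.143, 0.108])]
scene beaker [(0.69, [0.782, -0.094, 0.062])]
scene vial [(0.64, [0.721, 0.334, 0.049])]
top unit [(0.73, [0.561, 0.031, 0.118])]
top spent [(0.57, [0.599, -0.105, 0.09]), (0.54, [0.56, 0.033, 0.137])]
top fresh [(0.72, [0.45, -0.263, 0.096])]
top supply [(0.69, [0.479, -0.262, 0.002])]
top waste [(0.96, [0.471, 0.26, 0.004])]
top jar [(0.53, [0.528, -0.222, 0.045])]
top amber [(0.61, [0.75, 0.148, 0.106])]
top beaker [(0.88, [0.781, -0.095, 0.038])]
top vial []
{'time': 1.0, 'joints': array([ 1.21386758e+00,  2.20409359e-01,  1.52651259e+00, -6.49295370e-06,
        1.39470353e+00, -1.26147215e-01]), 'qvel': array([ 0.00125788,  0.00088017,  0.00032825, -0.00103537,  0.00119837,
        0.00154089]), 'joint_efforts': array([-2.58428072e-04, -4.94577956e+01, -3.87720966e+01,  6.97851623e-02,
        4.71002504e-02, -3.02667229e-05]), 'position': array([0.14299051, 0.60840681, 0.22252516]), 'ee_rot': array([-3.61704886e-01, -3.12069922e+00,  5.24717743e-05]), 'contact_force': array([-1.17472375,  0.55880215, -0.32865559]), 'wrist_torque': array([-0.02112583,  0.01745328,  0.00610642]), 'gripper_force': 0.0, 'width': 0.08714561851360385}
```

View pics/top1.png

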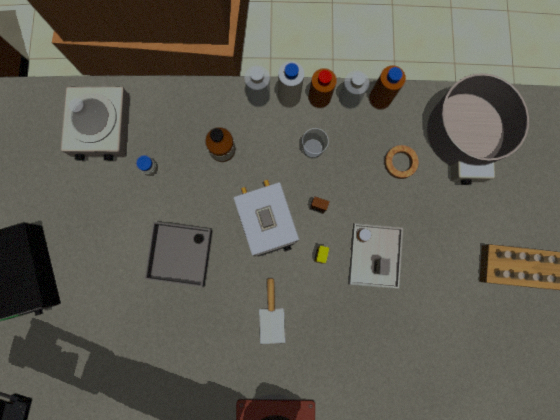

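View pics/scene1.png

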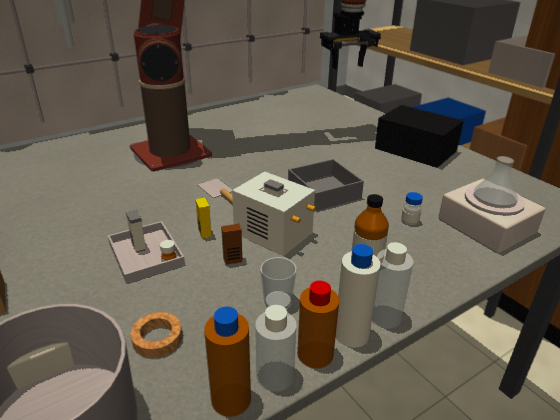

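```bash
cat > m.py <<'E'
from h import *
P=np.load("top.npy");d=np.load("topd.npy")
def fit(name,c,r,z0,z1):
    m=(d>0)&(np.hypot(P[...,0]-c[0],P[...,1]-c[1])<r)&(P[...,2]>z0)&(P[...,2]<z1)
    q=P[m];(x,y),(w,h),a=cv2.minAreaRect((q[:,:2]*1000).astype(np.float32))
    v,u=np.nonzero(m)
    print(name,len(q),"c",round(x,1),round(y,1),"wh",round(w,1),round(h,1),"ang",round(a,2),"z",np.median(q[:,2]).round(4),"mean",(q.mean(0)*1000).round(1),"px",u.mean().round(),v.mean().round())
fit("unit",(.56,.03),.105,.112,.125)
fit("spent",(.56,.033),.035,.13,.15)
fit("fresh",(.45,-.263),.04,.085,.11)
fit("decoy",(.6,-.105),.04,.08,.12)
fit("tray rim",(.479,-.262),.12,.018,.03)
fit("waste rim",(.471,.26),.125,.048,.06)
fit("stopper",(.471,.26),.07,.018,.04)
E
python3 m.py
```

```text
unit 2754 c 563.1 30.8 wh 150.5 120.1 ang 19.08 z 0.1189 mean [562.6  30.6 118.9] px 265.0 218.0
spent 169 c 562.7 30.6 wh 39.5 23.8 ang 19.25 z 0.1363 mean [562.6  30.6 136.6] px 265.0 218.0
fresh 151 c 450.9 -267.8 wh 23.4 40.4 ang 84.58 z 0.0939 mean [ 450.4 -267.    93.6] px 384.0 266.0
decoy 159 c 606.7 -105.9 wh 40.1 24.9 ang 72.56 z 0.089 mean [ 606.2 -105.5   88.8] px 320.0 203.0
tray rim 394 c 478.4 -261.4 wh 130.7 159.5 ang 85.77 z 0.023 mean [ 480.1 -261.2   22.9] px 376.0 255.0
waste rim 403 c 474.9 257.3 wh 153.6 149.2 ang 83.82 z 0.0534 mean [473.9 259.5  53.4] px 176.0 254.0
stopper 58 c 479.9 274.2 wh 101.9 135.3 ang 60.73 z 0.0267 mean [493.5 240.6  26.9] px 185.0 247.0
```

The top view shows the unit with the spent cartridge at (265,218), the tray with the fresh cartridge at (384,266) and the waste bin at (180,253). The brown and yellow blocks at (320,203) and (323,254) are decoys. The sizes measured match the ones given. The scene view agrees: the waste bin is on the left (+y) and the supply tray on the right.

Next I move above the unit with the fingers shut.

Call:
{"method": "arm_command", "body": {
  "targets": "420 -578 0 0.564 -1;420 -578 0 0.564 -1;420 -578 0 0.564 -1;420 -578 0 0.564 -1;420 -578 0 0.564 -1;420 -578 0 0.564 -1;420 -578 0 0.564 -1;420 -578 0 0.564 -1;420 -578 0 0.564 -1;420 -578 0 0.564 -1",
  "force": 20
}}

```text
time: 2.25
position: [0.5069, 0.1073, 0.223]
ee_rot: [-0.52, 3.097, 0.0]
contact_force: [0.6, 0.5, -0.1]
width: 0.0015
gripper_force: 0.0
```

```bash
sed -e 's/top.npy/scene.npy/;s/topd.npy/scened.npy/' m.py > m2.py; python3 m2.py
```

```text
unit 1771 c 566.9 31.8 wh 154.5 126.5 ang 19.79 z 0.1212 mean [577.6  25.4 120.7] px 274.0 193.0
spent 153 c 567.3 31.2 wh 43.3 27.2 ang 20.0 z 0.1382 mean [570.6  29.3 137.1] px 273.0 185.0
fresh 160 c 455.1 -266.5 wh 24.8 42.9 ang 85.78 z 0.0949 mean [ 458.7 -267.7   93.9] px 133.0 216.0
decoy 205 c 611.3 -105.4 wh 40.6 27.4 ang 72.99 z 0.0908 mean [ 614.8 -107.1   89.2] px 231.0 230.0
tray rim 697 c 482.3 -259.8 wh 131.4 165.2 ang 85.81 z 0.0238 mean [ 499.8 -259.4   23.4] px 147.0 251.0
waste rim 519 c 478.2 258.0 wh 152.7 156.7 ang 83.63 z 0.0539 mean [481.5 261.6  53.6] px 326.0 176.0
stopper 117 c 435.0 293.8 wh 125.4 38.7 ang 47.21 z 0.0297 mean [413.6 274.   29.7] px 314.0 173.0
```

Call:
{"method": "arm_command", "body": {
  "targets": "57 -76 0 0 -1;57 -76 0 0 -1;57 -76 -55 0 -1;57 -76 -80 0 -1;57 -76 -80 0 -1;57 -76 -80 0 -1"
}}

```text
time: 3.0
position: [0.5637, 0.0332, 0.144]
ee_rot: [-0.521, 3.096, -0.001]
contact_force: [0.2, 0.2, -0.1]
width: 0.0006
gripper_force: 0.0
```

Call:
{"method": "arm_command", "body": {
  "targets": "0 0 -2 0 -1;0 0 -4 0 -1;0 0 -6 0 -1;0 0 -7 0 -1;0 0 -8 0 -1;0 0 -8 0 -1"
}}

```text
time: 3.75
position: [0.5631, 0.0332, 0.1349]
ee_rot: [-0.521, 3.097, -0.0]
contact_force: [-0.7, 0.5, 3.8]
width: 0.0007
gripper_force: 2.0
```

Call:
{"method": "arm_command", "body": {
  "targets": "0 0 -0.5 0 -1;0 0 -0.5 0 -1"
}}

```text
time: 4.0
position: [0.5631, 0.0332, 0.1342]
ee_rot: [-0.521, 3.098, -0.0]
contact_force: [-0.4, 0.9, 4.7]
width: 0.0006
gripper_force: 2.0
```

Call:
{"method": "arm_command", "body": {
  "targets": "0 0 -0.5 0 -1;0 0 -0.5 0 -1"
}}

```text
time: 4.25
position: [0.563, 0.0332, 0.1336]
ee_rot: [-0.521, 3.098, -0.0]
contact_force: [0.4, 0.5, 4.3]
width: 0.0004
gripper_force: 2.0
```

Call:
{"method": "arm_command", "body": {
  "targets": "0 0 -0.5 0 -1;0 0 -0.5 0 -1"
}}

```text
time: 4.5
position: [0.5629, 0.0332, 0.1331]
ee_rot: [-0.521, 3.098, 0.0]
contact_force: [1.6, -0.4, 4.1]
width: 0.0005
gripper_force: 2.1
```

Call:
{"method": "arm_command", "body": {
  "targets": "0 0 -0.5 0 -1;0 0 -0.5 0 -1"
}}

```text
time: 4.75
position: [0.5629, 0.0332, 0.1326]
ee_rot: [-0.521, 3.098, -0.0]
contact_force: [1.3, 0.7, 3.8]
width: 0.0002
gripper_force: 2.1
```

Call:
{"method": "arm_command", "body": {
  "targets": "0 0 -0.5 0 -1;0 0 -0.5 0 -1"
}}

```text
time: 5.0
position: [0.5628, 0.0332, 0.132]
ee_rot: [0.521, -3.098, -0.0]
contact_force: [0.4, 0.1, 4.5]
width: 0.0007
gripper_force: 2.1
```

Call:
{"method": "arm_command", "body": {
  "targets": "0 0 -0.5 0 -1;0 0 -0.5 0 -1"
}}

```text
time: 5.25
position: [0.5629, 0.0332, 0.1316]
ee_rot: [-0.521, 3.098, -0.0]
contact_force: [0.4, 0.6, 4.7]
width: 0.0003
gripper_force: 2.2
```

Call:
{"method": "arm_command", "body": {
  "targets": "0 0 -0.5 0 -1;0 0 -0.5 0 -1"
}}

```text
time: 5.5
position: [0.5629, 0.0332, 0.1311]
ee_rot: [-0.521, 3.098, -0.0]
contact_force: [0.8, 0.3, 4.4]
width: 0.0002
gripper_force: 2.2
```

Call:
{"method": "arm_command", "body": {
  "targets": "0 0 -0.5 0 -1;0 0 -0.5 0 -1"
}}

```text
time: 5.75
position: [0.5628, 0.0332, 0.1305]
ee_rot: [0.521, -3.098, -0.0]
contact_force: [1.8, -0.1, 4.0]
width: 0.0002
gripper_force: 2.3
```

Call:
{"method": "arm_command", "body": {
  "targets": "0 0 -0.5 0 -1;0 0 -0.5 0 -1"
}}

```text
time: 6.0
position: [0.5628, 0.0332, 0.13]
ee_rot: [0.521, -3.098, -0.0]
contact_force: [1.3, -1.0, 5.2]
width: 0.0002
gripper_force: 2.3
```

Call:
{"method": "arm_command", "body": {
  "targets": "0 0 -0.5 0 -1;0 0 -0.5 0 -1"
}}

```text
time: 6.25
position: [0.5628, 0.0332, 0.1295]
ee_rot: [0.521, -3.098, -0.0]
contact_force: [-0.0, 0.4, 5.0]
width: 0.0005
gripper_force: 2.3
```

Call:
{"method": "arm_command", "body": {
  "targets": "0 0 -0.5 0 -1;0 0 -0.5 0 -1"
}}

```text
time: 6.5
position: [0.563, 0.0332, 0.1292]
ee_rot: [-0.521, 3.098, -0.0]
contact_force: [0.2, -0.1, 5.9]
width: 0.0005
gripper_force: 2.7
```

Call:
{"method": "arm_command", "body": {
  "targets": "0 0 -0.3 0 -1;0 0 -0.3 0 -1"
}}

```text
time: 6.75
position: [0.563, 0.0332, 0.1291]
ee_rot: [-0.521, 3.098, -0.0]
contact_force: [1.2, -0.1, 6.3]
width: 0.0002
gripper_force: 3.2
```

Call:
{"method": "arm_command", "body": {
  "targets": "0 0 -0.4 0 -1;0 0 -0.4 0 -1"
}}

```text
time: 7.0
position: [0.5631, 0.0331, 0.1289]
ee_rot: [-0.521, 3.098, -0.0]
contact_force: [-0.3, 0.1, 7.1]
width: -0.0
gripper_force: 3.8
```

Call:
{"method": "arm_command", "body": {
  "targets": "0 0 -0.5 0 -1;0 0 -0.5 0 -1"
}}

```text
time: 7.25
position: [0.5632, 0.0331, 0.1287]
ee_rot: [-0.521, 3.097, -0.001]
contact_force: [-0.1, -0.2, 9.2]
width: -0.0001
gripper_force: 4.6
```

Call:
{"method": "arm_command", "body": {
  "targets": "0 0 -0.2 0 -1;0 0 20 0 -1;0 0 70 0 -1;0 0 80 0 1;0 0 80 0 1;0 0 80 0 1;0 0 80 0 1;0 0 80 0 1;0 0 80 0 1"
}}

```text
time: 8.38
position: [0.5627, 0.0332, 0.2074]
ee_rot: [0.521, -3.097, -0.0]
contact_force: [-0.6, -0.7, -0.6]
width: 0.0528
gripper_force: 0.0
```

```bash
cat > b.py <<'E'
from h import *
p,d=camera("scene");cv2.imwrite("pics/scene2.png",cv2.resize(p[130:260,180:400,::-1],None,fx=3,fy=3));P=cloud(d,"scene")
m=(d>0)&(np.hypot(P[...,0]-.564,P[...,1]-.031)<.025)&(P[...,2]>.13)&(P[...,2]<.175)
print(P[m].mean(0),np.percentile(P[m][:,2],[50,90,98]))
E
python3 b.py
```

```text
[0.57211052 0.02741678 0.14974482] [0.15173342 0.1611413  0.16214666]
```

View pics/scene2.png

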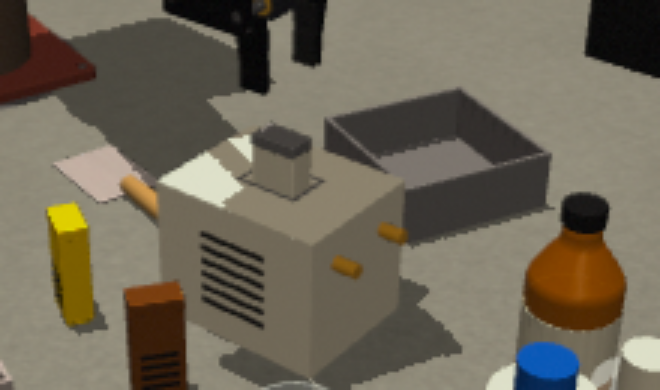

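The cartridge has popped up: its cap at (285,140) in the crop is at about 0.16 m. Next I grip it.

Call:
{"method": "arm_command", "body": {
  "targets": "1 -2 0 0 1;1 -2 -30 0 1;1 -2 -70 0 1;1 -2 -79 0 1;1 -2 -79 0 1;1 -2 -79 0 -1;1 -2 -79 0 -1;1 -2 -79 0 -1;1 -2 -79 0 -1;1 -2 -79 0 -1",
  "force": 20
}}

```text
time: 9.68
position: [0.5638, 0.0312, 0.1289]
ee_rot: [-0.521, 3.098, -0.0]
contact_force: [-0.3, 0.3, 0.0]
width: 0.0449
gripper_force: 0.0
```

Call:
{"method": "arm_command", "body": {
  "targets": "0 0 0 0 -1;0 0 0 0 -1;0 0 0 0 -1;0 0 0 0 -1;0 0 0 0 -1"
}}

```text
time: 10.3
position: [0.5638, 0.0312, 0.1288]
ee_rot: [0.521, -3.098, 0.0]
contact_force: [-0.6, -0.0, -0.1]
width: 0.0238
gripper_force: 20.0
```

Call:
{"method": "arm_command", "body": {
  "targets": "0 0 10 0 -1;0 0 25 0 -1;0 0 45 0 -1;0 0 70 0 -1;0 0 85 0 -1;-15 40 85 0 -1;-45 100 85 0 -1;-75 160 85 0 -1;-95 210 85 0 -1;-103 243 85 0 -1"
}}

```text
time: 11.55
position: [0.4593, 0.2767, 0.2147]
ee_rot: [-0.524, 3.097, 0.001]
contact_force: [0.0, 0.6, -1.8]
width: 0.0237
gripper_force: 20.0
```

Call:
{"method": "arm_command", "body": {
  "targets": "0 0 -50 0 -1;0 0 -100 0 -1;0 0 -130 0 -1;0 0 -142 0 -1;0 0 -146 0 -1;0 0 -147 0 -1;0 0 -147 0 -1"
}}

```text
time: 12.42
position: [0.4619, 0.2745, 0.0683]
ee_rot: [-0.52, 3.096, 0.001]
contact_force: [-0.7, 0.9, -1.2]
width: 0.0238
gripper_force: 20.0
```

Call:
{"method": "arm_command", "body": {
  "targets": "0 0 -1 0 -1;0 0 -1 0 0.1;0 0 -1 0 0.1;0 0 -1 0 0.1;0 0 -1 0 0.1;0 0 20 0 0.1;0 0 60 0 0.1;0 0 100 0 0.1;0 0 130 0 0.1"
}}

```text
time: 13.55
position: [0.4613, 0.2744, 0.1989]
ee_rot: [-0.521, 3.096, 0.001]
contact_force: [1.2, -0.8, -0.2]
width: 0.0477
gripper_force: 0.0
```

```bash
cat > c.py <<'E'
from h import *
p,d=camera("scene");cv2.imwrite("pics/scene3.png",p[...,::-1])
print(state()["position"],state()["width"])
E
python3 c.py
```

```text
[0.46324338 0.27522325 0.20316584] 0.04773992132708176
```

View pics/scene3.png

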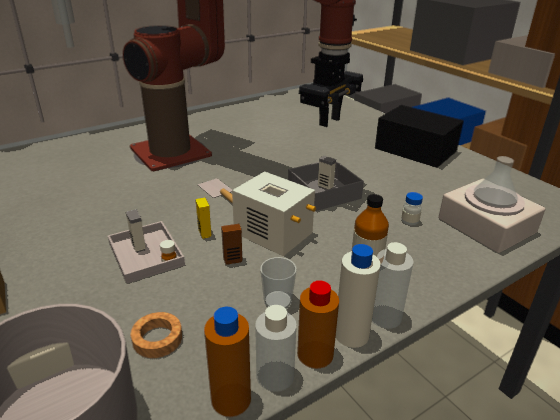

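The spent cartridge stands in the bin at (327,172) and the slot is empty. Now for the fresh cartridge.

Call:
{"method": "arm_command", "body": {
  "targets": "-10 -542 0 -0.428 0.2;-10 -542 0 -0.428 0.2;-10 -542 0 -0.428 0.2;-10 -542 0 -0.428 0.2;-10 -542 0 -0.428 0.2;-10 -542 0 -0.428 0.2;-10 -542 0 -0.428 0.2;-10 -542 0 -0.428 0.2;-10 -542 0 -0.428 0.2;-10 -542 0 -0.428 0.2"
}}

```text
time: 14.85
position: [0.4502, -0.2706, 0.1964]
ee_rot: [-0.155, -3.137, 0.0]
contact_force: [-0.0, 0.3, -0.5]
width: 0.0523
gripper_force: 0.0
```

Call:
{"method": "arm_command", "body": {
  "targets": "0 0 0 0 0.2;0 0 0 0 0.2"
}}

```text
time: 15.1
position: [0.451, -0.2666, 0.1967]
ee_rot: [-0.147, -3.138, -0.001]
contact_force: [-0.4, 0.8, -0.2]
width: 0.0524
gripper_force: 0.0
```

Call:
{"method": "arm_command", "body": {
  "targets": "1 -0.5 -40 0 0.2;1 -0.5 -90 0 0.2;1 -0.5 -125 0 0.2;1 -0.5 -133 0 0.2;1 -0.5 -133 0 0.2;1 -0.5 -133 0 -1;1 -0.5 -133 0 -1;1 -0.5 -133 0 -1;1 -0.5 -133 0 -1;1 -0.5 -133 0 -1",
  "force": 20
}}

```text
time: 16.35
position: [0.4521, -0.2685, 0.0644]
ee_rot: [0.149, 3.137, -0.001]
contact_force: [0.1, 0.6, 3.5]
width: 0.0241
gripper_force: 19.9
```

Call:
{"method": "arm_command", "body": {
  "targets": "0 0 10 0 -1;0 0 30 0 -1;0 0 60 0 -1;0 0 100 0 -1;0 0 140 0 -1;0 0 142 0 -1;0 0 142 0 -1"
}}

```text
time: 17.23
position: [0.4514, -0.268, 0.2052]
ee_rot: [-0.149, -3.137, -0.001]
contact_force: [0.4, 0.0, -1.5]
width: 0.0238
gripper_force: 19.8
```

```bash
cat > d.py <<'E'
from h import *
s=state();print(s["position"],s["contact_force"],s["wrist_torque"])
p,d=camera("scene");cv2.imwrite("pics/scene4.png",cv2.resize(p[100:300,40:260,::-1],None,fx=3,fy=3))
E
python3 d.py
```

```text
[ 0.45144845 -0.26801913  0.20517664] [ 0.36224466  0.02435798 -1.48178702] [ 0.03791838  0.02779259 -0.00680455]
```

View pics/scene4.png

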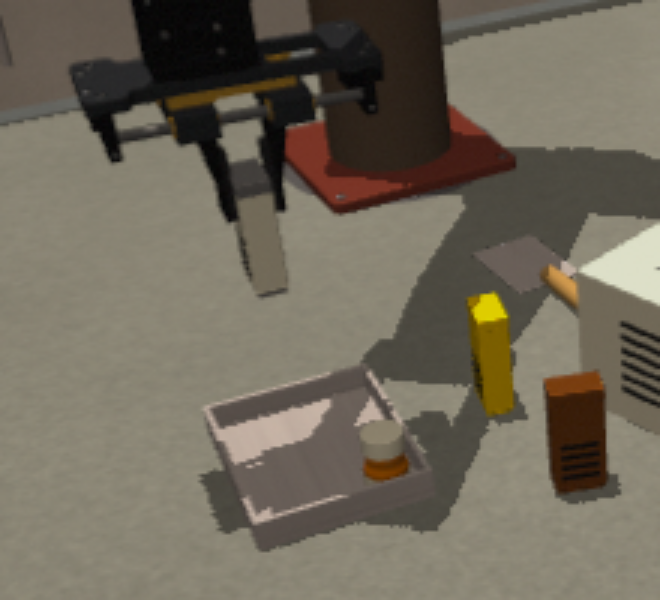

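The fresh cartridge hangs upright in the gripper at (260,225), and the jar at (383,450) is undisturbed. Next I carry it to the bay.

Call:
{"method": "arm_command", "body": {
  "targets": "15 40 3 0.1 -1;30 85 3 0.2 -1;50 135 3 0.3 -1;70 185 3 0.428 -1;88 235 3 0.428 -1;103 275 3 0.428 -1;110 292 3 0.428 -1;112 299 3 0.428 -1;112 299 3 0.428 -1;112 299 3 0.428 -1"
}}

```text
time: 18.52
position: [0.5636, 0.0294, 0.2087]
ee_rot: [0.519, -3.098, 0.001]
contact_force: [-0.7, -0.1, -1.1]
width: 0.024
gripper_force: 20.0
```

Call:
{"method": "arm_command", "body": {
  "targets": "0 1.5 0 0 -1;0 1.5 0 0 -1;0 1.5 -10 0 -1;0 1.5 -18 0 -1;0 1.5 -22 0 -1;0 1.5 -22 0 -1"
}}

```text
time: 19.27
position: [0.5635, 0.0322, 0.1861]
ee_rot: [0.521, -3.097, -0.0]
contact_force: [-0.3, 0.6, -1.4]
width: 0.0237
gripper_force: 20.0
```

Call:
{"method": "arm_command", "body": {
  "targets": "0 -1 -2 0 -1;0 -1 -5 0 -1;0 -1 -8 0 -1;0 -1 -11 0 -1;0 -1 -13 0 -1;0 -1 -15 0 -1;0 -1 -15 0 -1"
}}

```text
time: 20.15
position: [0.5662, 0.0318, 0.1749]
ee_rot: [-0.52, 3.092, -0.0]
contact_force: [1.2, 2.0, 9.4]
width: 0.0238
gripper_force: 20.0
```

Call:
{"method": "arm_command", "body": {
  "targets": "0 0 4 0 -1;0 0 7 0 -1;0 0 7 0 -1;0 0 7 0 -1"
}}

```text
time: 20.65
position: [0.5642, 0.0312, 0.179]
ee_rot: [-0.521, 3.097, 0.0]
contact_force: [2.4, 1.9, 0.0]
width: 0.0238
gripper_force: 20.0
```

```bash
cat > d.py <<'E'
from h import *
s=state();print(s["position"],s["contact_force"],s["wrist_torque"])
p,d=camera("scene");cv2.imwrite("pics/scene5.png",cv2.resize(p[90:220,200:350,::-1],None,fx=4.5,fy=4.5,interpolation=cv2.INTER_CUBIC))
P=cloud(d,"scene")
m=(d>0)&(np.hypot(P[...,0]-.564,P[...,1]-.031)<.035)&(P[...,2]>.135)&(P[...,2]<.185)
q=P[m]*1000;print(len(q))
a=np.radians(19.1);X=(q[:,:2]-[563.5,31])@np.array([[np.cos(a),-np.sin(a)],[np.sin(a),np.cos(a)]])
for z in range(135,185,6):
    k=(q[:,2]>=z)&(q[:,2]<z+6)
    if k.sum()>5: print(z,k.sum(),np.percentile(X[k],[5,50,95],axis=0).round(1).tolist())
E
python3 d.py
```

```text
[0.56417118 0.03124211 0.1790264 ] [2.35703346 1.86798901 0.02295762] [ 0.30855635 -0.59615902  0.02642467]
364
135 47 [[-16.3, -12.7], [10.5, -11.0], [20.7, 2.7]]
141 41 [[-16.1, -13.0], [10.2, -10.7], [20.3, 6.7]]
147 46 [[-16.5, -14.2], [8.4, -11.3], [20.6, 5.9]]
153 47 [[-18.2, -13.6], [7.1, -10.0], [21.3, 6.6]]
159 45 [[-13.6, -13.7], [11.5, -11.2], [21.4, 7.7]]
165 50 [[-15.6, -14.1], [8.4, -11.2], [21.7, 4.3]]
171 38 [[-13.0, -12.9], [15.8, -10.8], [21.8, 9.5]]
177 34 [[-6.6, -21.1], [16.5, -10.7], [21.4, 7.6]]
183 16 [[-5.6, -22.6], [11.0, -18.9], [21.3, 5.9]]
```

View pics/scene5.png

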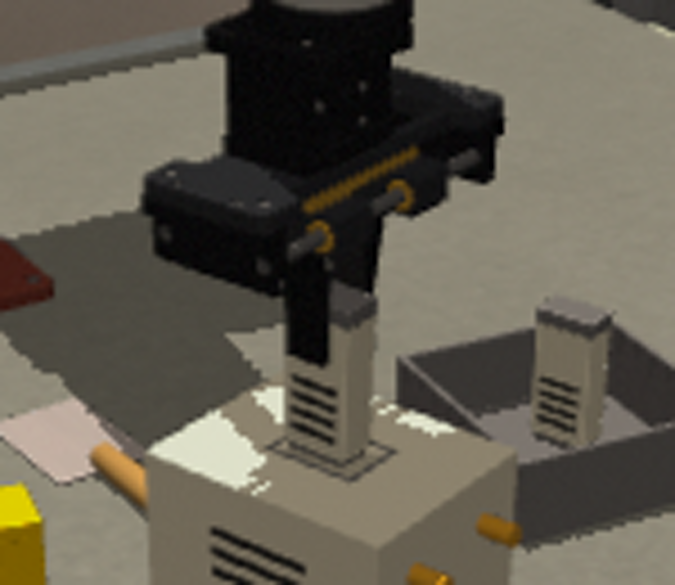

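The picture shows the foot on the bevel at (330,465), with free slot showing on the +x side. The force agrees, so I shift about 3 mm along the unit's +x.

Call:
{"method": "arm_command", "body": {
  "targets": "0 0 5 0 -1;2.5 0.7 5 0 -1;2.5 0.7 5 0 -1;2.5 0.7 2 0 -1;2.5 0.7 -1 0 -1;2.5 0.7 -3 0 -1;2.5 0.7 -4 0 -1;2.5 0.7 -4 0 -1"
}}

```text
time: 21.7
position: [0.5663, 0.0319, 0.1748]
ee_rot: [0.521, -3.098, -0.0]
contact_force: [-0.0, 0.1, -1.8]
width: 0.0238
gripper_force: 20.0
```

Call:
{"method": "arm_command", "body": {
  "targets": "0 0 -2 0 -1;0 0 -4 0 -1;0 0 -6 0 -1;0 0 -7 0 -1;0 0 -7 0 -1"
}}

```text
time: 22.32
position: [0.5663, 0.0319, 0.1677]
ee_rot: [0.521, -3.098, -0.0]
contact_force: [0.2, -0.0, -0.8]
width: 0.0242
gripper_force: 20.0
```

Call:
{"method": "arm_command", "body": {
  "targets": "0 0 -3 0 -1;0 0 -8 0 -1;0 0 -13 0 -1;0 0 -13 0 -1"
}}

```text
time: 22.82
position: [0.5661, 0.032, 0.1542]
ee_rot: [0.521, -3.097, -0.001]
contact_force: [0.5, -0.5, -1.4]
width: 0.024
gripper_force: 20.0
```

Call:
{"method": "arm_command", "body": {
  "targets": "0 0 -5 0 -1;0 0 -11 0 -1;0 0 -17 0 -1;0 0 -22 0 -1;0 0 -22 0 -1"
}}

```text
time: 23.45
position: [0.5661, 0.0319, 0.1323]
ee_rot: [0.521, -3.098, -0.0]
contact_force: [0.1, -0.4, -1.5]
width: 0.024
gripper_force: 20.0
```

Call:
{"method": "arm_command", "body": {
  "targets": "0 0 -2 0 -1;0 0 -3 0 -1;0 0 -3 0 0.1;0 0 -3 0 0.1;0 0 -3 0 0.1;0 0 -3 0 0.1;0 0 20 0 0.1;0 0 45 0 0.1;0 0 45 0 -1;0 0 45 0 -1"
}}

```text
time: 24.7
position: [0.5659, 0.0319, 0.1769]
ee_rot: [0.521, -3.097, -0.0]
contact_force: [0.5, 0.8, 0.0]
width: 0.0349
gripper_force: 0.0
```

Call:
{"method": "arm_command", "body": {
  "targets": "0 0 0 0 -1;0 0 0 0 -1;0 0 0 0 -1;0 0 -5 0 -1;0 0 -10 0 -1;0 0 -13 0 -1;0 0 -15 0 -1;0 0 -17 0 -1;0 0 -19 0 -1;0 0 -21 0 -1",
  "force": 20
}}

```text
time: 25.95
position: [0.5666, 0.0318, 0.1573]
ee_rot: [-0.521, 3.097, -0.0]
contact_force: [-0.4, 0.3, 2.8]
width: 0.0007
gripper_force: 1.2
```

Contact is where I expected it, at 0.158 m. I press down to a little above the turning point of 0.129 m.

Call:
{"method": "arm_command", "body": {
  "targets": "0 0 -3 0 -1;0 0 -6 0 -1;0 0 -9 0 -1;0 0 -12 0 -1;0 0 -15 0 -1;0 0 -17 0 -1;0 0 -19 0 -1;0 0 -21 0 -1;0 0 -22 0 -1;0 0 -22 0 -1"
}}

```text
time: 27.2
position: [0.5664, 0.0319, 0.1348]
ee_rot: [-0.521, 3.098, -0.0]
contact_force: [0.0, -0.0, 4.4]
width: 0.0006
gripper_force: 1.9
```

Call:
{"method": "arm_command", "body": {
  "targets": "0 0 -1 0 -1;0 0 -2 0 -1;0 0 -3 0 -1;0 0 -4 0 -1;0 0 -4.5 0 -1;0 0 -4.5 0 -1"
}}

```text
time: 27.95
position: [0.5664, 0.0319, 0.1303]
ee_rot: [-0.521, 3.098, 0.0]
contact_force: [-0.4, -0.8, 4.1]
width: 0.0007
gripper_force: 2.1
```

Call:
{"method": "arm_command", "body": {
  "targets": "0 0 -0.5 0 -1;0 0 -1 0 -1;0 0 -1 0 -1"
}}

```text
time: 28.32
position: [0.5664, 0.0319, 0.1294]
ee_rot: [-0.521, 3.098, -0.0]
contact_force: [-0.3, 0.7, 5.0]
width: 0.0002
gripper_force: 2.3
```

Call:
{"method": "arm_command", "body": {
  "targets": "0 0 -0.5 0 -1;0 0 -0.9 0 -1;0 0 -0.9 0 -1"
}}

```text
time: 28.7
position: [0.5665, 0.0318, 0.129]
ee_rot: [-0.521, 3.098, -0.0]
contact_force: [-0.4, -0.3, 6.4]
width: 0.0005
gripper_force: 3.6
```

Call:
{"method": "arm_command", "body": {
  "targets": "0 0 -0.4 0 -1;0 0 -0.8 0 -1;0 0 -0.8 0 -1"
}}

```text
time: 29.08
position: [0.5668, 0.0318, 0.1287]
ee_rot: [-0.521, 3.097, -0.001]
contact_force: [-2.3, -0.3, 9.6]
width: 0.0002
gripper_force: 4.8
```

The force is 9.6 N, the same as at the first release. I let go and lift away.

Call:
{"method": "arm_command", "body": {
  "targets": "0 0 0 0 -1;0 0 10 0 -1;0 0 40 0 -1;0 0 80 0 -1;-30 0 110 0 -1;-60 0 130 0 -1;-80 0 130 0 -1;-80 0 130 0 -1;-80 0 130 0 -1;-80 0 130 0 -1"
}}

```text
time: 30.32
position: [0.4866, 0.0318, 0.2571]
ee_rot: [0.521, -3.097, -0.0]
contact_force: [-0.0, -0.5, 0.3]
width: 0.0005
gripper_force: 0.0
```

```bash
sed -i 's/scene2.png/scene6.png/' b.py; sed -i 's/p\[130:260,180:400,::-1\],None,fx=3,fy=3/p[...,::-1],None,fx=1,fy=1/;s/.130)&/.125)\&/' b.py; python3 b.py; python3 -c "from h import *;print(state()['position'],state()['contact_force'])"
```

```text
[0.56922199 0.02889541 0.13684832] [0.13765441 0.13958051 0.14085674]
[0.4866049  0.03183377 0.25710167] [-0.74362932  0.31077792  0.41726501]
```

View pics/scene6.png

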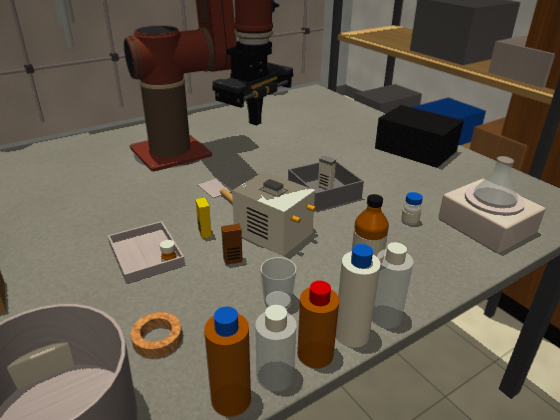

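The fresh cartridge is held at (273,186), with its top at 0.138 m. The spent one stands in the bin at (327,172), and nothing else has moved.

```bash
python3 -c "from plant import job_done;print(job_done())"
```

```text
the job is handed in; nothing more can be done
None
```

The cartridge is changed and the job handed in at about 30 s: the spent one is in the waste bin, the fresh one is held by the catch, no force I read while pressing was over 9.6 N, and the glassware is untouched.

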